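# Set the flip tags of the case trays

### The job

On the status board, push the hinged tags over with the fingertips so that only the trays holding a complete case (two plaster jaw models) show the round disc on the tag in front of them, and the tags of all other trays, with a single model or none, show the straight bar; leave the tags lying at their stops. Tags that are already right can stay as they are. Push gently, lift or pick up nothing, and leave the models, the tools and the bottles where they are.

Things in the scene. Friction and masses are not known exactly. Their poses are not given: they have to be found in the camera images.
- board: the status board: fixed grey laminate plate 230 (x) x 386 (y) x 6 mm; origin at the centre of its underside, on the bench; its +x points away from the robot to the back edge, +y to the left, z up. It stands somewhat yawed. Along its front edge stand four hinged tags, behind each of them is a bay with a case tray
- tag_1 (a joint): lean of the leftmost tag, rad: 0 upright; +0.87 (stop) leaning away from the robot, the face with the raised round disc uppermost and showing; -0.87 (stop) leaning toward the robot, the face with the raised straight bar showing. Nearly free hinge along the board's y: the slippery tag (30 g) rests by its weight at either stop and falls over by itself once about 0.3 rad past upright
- tag_1_hinge (a point): middle of the leftmost tag's hinge line, at x -75, y +138 mm on the board, 45 mm above the bench. White tag 50 wide, 60 high, 3 mm thick; black disc 28 mm, bar 42 x 9 mm; at a stop its free edge is 46 mm before or behind the hinge, 84 mm above the bench (upright 105). Stop rods 13 mm before and behind the hinge, tops at 53 mm. Centre of its tray: 123 mm straight behind it
- tag_2 (a joint): lean of the second from the left tag, rad: 0 upright; +0.87 (stop) leaning away from the robot, the face with the raised round disc uppermost and showing; -0.87 (stop) leaning toward the robot, the face with the raised straight bar showing. Nearly free hinge along the board's y: the slippery tag (30 g) rests by its weight at either stop and falls over by itself once about 0.3 rad past upright
- tag_2_hinge (a point): middle of the second from the left tag's hinge line, at x -75, y +46 mm on the board, 45 mm above the bench. White tag 50 wide, 60 high, 3 mm thick; black disc 28 mm, bar 42 x 9 mm; at a stop its free edge is 46 mm before or behind the hinge, 84 mm above the bench (upright 105). Stop rods 13 mm before and behind the hinge, tops at 53 mm. Centre of its tray: 123 mm straight behind it
- tag_3 (a joint): lean of the third from the left tag, rad: 0 upright; +0.87 (stop) leaning away from the robot, the face with the raised round disc uppermost and showing; -0.87 (stop) leaning toward the robot, the face with the raised straight bar showing. Nearly free hinge along the board's y: the slippery tag (30 g) rests by its weight at either stop and falls over by itself once about 0.3 rad past upright
- tag_3_hinge (a point): middle of the third from the left tag's hinge line, at x -75, y -46 mm on the board, 45 mm above the bench. White tag 50 wide, 60 high, 3 mm thick; black disc 28 mm, bar 42 x 9 mm; at a stop its free edge is 46 mm before or behind the hinge, 84 mm above the bench (upright 105). Stop rods 13 mm before and behind the hinge, tops at 53 mm. Centre of its tray: 123 mm straight behind it
- tag_4 (a joint): lean of the rightmost tag, rad: 0 upright; +0.87 (stop) leaning away from the robot, the face with the raised round disc uppermost and showing; -0.87 (stop) leaning toward the robot, the face with the raised straight bar showing. Nearly free hinge along the board's y: the slippery tag (30 g) rests by its weight at either stop and falls over by itself once about 0.3 rad past upright
- tag_4_hinge (a point): middle of the rightmost tag's hinge line, at x -75, y -138 mm on the board, 45 mm above the bench. White tag 50 wide, 60 high, 3 mm thick; black disc 28 mm, bar 42 x 9 mm; at a stop its free edge is 46 mm before or behind the hinge, 84 mm above the bench (upright 105). Stop rods 13 mm before and behind the hinge, tops at 53 mm. Centre of its tray: 123 mm straight behind it
- tray_a: case tray: fixed white open tray 125 (x) x 84 (y) x 22 mm, walls and floor 3 mm, origin at the centre of its underside; stands in one of the four bays, which one varies; its front wall is 60 mm behind the hinge line. A tray may hold two jaw models, one, or none
- tray_b: case tray: fixed white open tray 125 (x) x 84 (y) x 22 mm, walls and floor 3 mm, origin at the centre of its underside; stands in one of the four bays, which one varies; its front wall is 60 mm behind the hinge line. A tray may hold two jaw models, one, or none
- tray_c: case tray: fixed white open tray 125 (x) x 84 (y) x 22 mm, walls and floor 3 mm, origin at the centre of its underside; stands in one of the four bays, which one varies; its front wall is 60 mm behind the hinge line. A tray may hold two jaw models, one, or none
- tray_d: case tray: fixed white open tray 125 (x) x 84 (y) x 22 mm, walls and floor 3 mm, origin at the centre of its underside; stands in one of the four bays, which one varies; its front wall is 60 mm behind the hinge line. A tray may hold two jaw models, one, or none
- jaw_1: plaster jaw model 52 x 68 x 32 mm, loose, origin at the centre of its underside; lies in one of the trays, its top 41 mm above the bench, about 28 mm before or behind the tray's centre; not to be moved
- jaw_2: plaster jaw model 52 x 68 x 32 mm, loose, origin at the centre of its underside; lies in one of the trays, its top 41 mm above the bench, about 28 mm before or behind the tray's centre; not to be moved
- jaw_3: plaster jaw model 52 x 68 x 32 mm, loose, origin at the centre of its underside; lies in one of the trays, its top 41 mm above the bench, about 28 mm before or behind the tray's centre; not to be moved
- jaw_4: plaster jaw model 52 x 68 x 32 mm, loose, origin at the centre of its underside; lies in one of the trays, its top 41 mm above the bench, about 28 mm before or behind the tray's centre; not to be moved
- jaw_5: plaster jaw model 52 x 68 x 32 mm, loose, origin at the centre of its underside; lies in one of the trays, its top 41 mm above the bench, about 28 mm before or behind the tray's centre; not to be moved
- steel_plate: ground steel block 46 x 46 x 12 mm, not a jaw model; lies in a tray beside a single model; loose bystander, origin at the centre of its underside; leave it alone
- brush: ceramic brush 9 x 122 x 9 mm, lying in front of the board; loose bystander, origin at the centre of its underside; leave it alone
- carver: wax carver 9 x 143 x 9 mm, lying in front of the board; loose bystander, origin at the centre of its underside; leave it alone
- amber_flask: amber bottle 41 x 42 x 92 mm, left of the board; loose bystander, origin at the centre of its underside; leave it alone
- jar: powder jar with blue cap 41 x 42 x 58 mm, right of the board; loose bystander, origin at the centre of its underside; leave it alone
- thin_tweezers: steel tweezers 14 x 128 x 8 mm, lying left of the board; loose bystander, origin at the centre of its underside; leave it alone

How it is judged:
At the end, for the whole second after the job is handed in: Each tag in front of a tray with two jaw models leans away from the robot with the disc face showing (joint above 0.75 rad), each other tag leans toward the robot with the bar face showing (joint below -0.75 rad), and all tags are at rest (below 0.1 rad/s) (((horizontal distance between any of tray_a, tray_b and tag_1_hinge below 0.135 m and value of joint tag_1 above 0.75 rad) or (horizontal distance between any of tray_c, tray_d and tag_1_hinge below 0.135 m and value of joint tag_1 below -0.75 rad)) and velocity of joint tag_1 between -0.1 and 0.1 rad/s and ((horizontal distance between any of tray_a, tray_b and tag_2_hinge below 0.135 m and value of joint tag_2 above 0.75 rad) or (horizontal distance between any of tray_c, tray_d and tag_2_hinge below 0.135 m and value of joint tag_2 below -0.75 rad)) and velocity of joint tag_2 between -0.1 and 0.1 rad/s and ((horizontal distance between any of tray_a, tray_b and tag_3_hinge below 0.135 m and value of joint tag_3 above 0.75 rad) or (horizontal distance between any of tray_c, tray_d and tag_3_hinge below 0.135 m and value of joint tag_3 below -0.75 rad)) and velocity of joint tag_3 between -0.1 and 0.1 rad/s and ((horizontal distance between any of tray_a, tray_b and tag_4_hinge below 0.135 m and value of joint tag_4 above 0.75 rad) or (horizontal distance between any of tray_c, tray_d and tag_4_hinge below 0.135 m and value of joint tag_4 below -0.75 rad)) and velocity of joint tag_4 between -0.1 and 0.1 rad/s); the robot touches nothing.
It fails at once if a jaw model is lifted or shifted by more than 12 mm (distance of any of jaw_1, jaw_2, jaw_3, jaw_4, jaw_5 from where it was at the start of the episode above 0.012 m).
It fails at once if a bystander (steel block, brush, carver, bottle, jar, tweezers) is lifted or shifted by more than 20 mm (distance of any of steel_plate, brush, carver, amber_flask, jar, thin_tweezers from where it was at the start of the episode above 0.02 m).
It fails at once if the board, its tags or a tray are pushed or pinched with more than 25 N (contact force between any of the arm, the fingers and board above 25 N or contact force between any of the arm, the fingers and tray_a above 25 N or contact force between any of the arm, the fingers and tray_b above 25 N or contact force between any of the arm, the fingers and tray_c above 25 N or contact force between any of the arm, the fingers and tray_d above 25 N).
It also fails if it takes over 51 s, if anything falls off the work surface, if the arm or the gripper's body presses on something with over 40 N, if the wrist force passes 120 N, or if a joint passes its speed limit or range.

### The arm

A 6-joint arm with a two-finger parallel gripper is mounted at the origin on a cart in front of the work surface, level with it; the furniture and walls round the work are solid. World frame = base frame: x ahead of the robot, y to its left, z up, the work surface at z = 0. Lengths are in m, angles in rad, forces in N, time in s.
With the tool pointing down it reaches from about 0.25 to 0.775 m from the base axis. Payload 4 kg.
Tool frame: the origin (TCP) lies midway between the tips of the shut fingers; the grasp point (between the pads) lies 19 mm behind it; z points along the fingers, y is the line along which they close (so a half turn about z gives the same grasp; the last joint's range is limited). The gripper opens to 94 mm and grips with 3 to 60 N. Pads are 16 mm wide; open, the fingers measure 119 mm over their backs; the gripper's body (75 mm by 177 mm) begins 78 mm behind the grasp point.
Start: joints at [1.166, 0.087, 1.371, -0, 1.684, -0.103], TCP at [0.163, 0.525, 0.206] pointing down, gripper open.
Joint ranges: [-3.1, 3.1], [-0.76, 2.03], [0.27, 2.55], [-1.08, 4.22], [0.17, 2.65], [-2.57, 2.57]. Speed limits (rad/s): [2.79, 2.79, 3.14, 3.14, 3.14, 3.14].

### API

Orientations are given as a unit quaternion [x, y, z, w].
In Python, from rig import arm gives the robot as it stands.
- The arm moves only by the tool apply_moves, never from a script. Its argument "rows" is a list of rows, each a list of 4 numbers: the shift along the tool's x, y, z in units of 0.02 m (1.0 is 0.02 m), then the turn about the tool's z in units of 5 degrees (1.0 is 5 degrees). In form: [[tx, ty, tz, spin], ...]. A call has 1 to 8 rows; each row shifts and turns the commanded pose from where the row before left it, along the tool's axes as they then stand; what a row does not reach is not made up. A row lasts 1/10 s, in which the tool goes at most 50 mm and 8.59 degrees, less where a joint would pass 70% of its speed; a pose out of reach is approached as far as the arm can. A call with a number of a shift or a turn outside -1 to 1 is refused whole. A call with a gripper value outside its range is refused whole. "jaw" is the gripper command: -1 is fully open, 1 is shut, values between are in proportion, set as the call begins (left out, the last holds). The fingers move at their own pace and stop on an object; the grip force is fixed at half the most. Time passes only in rows, so rows that do not move let the fingers close. It gives the time, the measured TCP pose, the force, the opening and the grip force at its end, in the units of the state.
- arm.get_state(): the state, without advancing time (a new reading comes with each control period).
- arm.grab_frame(name): name is "scene" or "top" or "wrist"; returns a dict with "color" (384x512x3 uint8, blue, green, red), "K" (3x3 intrinsics, pixels), "k1" (the pictures are not rectified: a ray, as slopes to the right and down, at radius r is drawn at 1 + k1 r^2 times it, then the intrinsics apply), "T" (4x4, takes a point from camera to world coordinates); the wrist camera has in their place "tool_from_camera" (4x4, takes a point from camera to tool coordinates, whose origin is the TCP and whose axes are the flange's). Camera axes: x right, y down, z forward; pixel columns grow to the right and rows downward; lengths in m; the calibration is good to about 2 mm. A picture is of the moment at which its call begins: read the wrist's pose just before it. There is no depth.
- arm.sign_off(): hands the job in; it is judged then, once.
The state is a dict: "clock": time; "joint_positions": joint angles; "dq": joint speeds; "tau": joint torques, N m; "eef_pos": TCP position; "ee_rot": TCP orientation; "wrist_force": force on the tool from outside, world axes, zero at the start; "wrist_torque": the same for the moment, N m; "gripper_width": finger opening in m; "grip_force": force on a finger pad.
Only numpy, scipy, OpenCV 4.12 (cv2) and the standard library are available. Lean on these libraries where they do the work, as an engineer would, in place of code of your own. Each camera call takes 0.05 s, during which the arm holds its last target. There are 200 camera calls.

## Working session

There is one attempt and no reset: what is moved stays moved. The work goes in short steps, Python scripts to look and compute and a tool call to move; the robot and the scene stay as the last step left them, time stands still between calls to the robot, and variables do not carry over. Pictures are saved under pics/ and viewed, at most 10 in all, crops included, and the job is handed in when it is done.

Besides the shell and the picture viewer there is one more tool, called by a JSON object that holds its "api" and its "payload", one argument or row to a line. apply_moves: Moves the arm, as the interface text tells. Its arguments: {"type":"object","properties":{"rows":{"type":"array"},"jaw":{"type":"number"}},"required":["rows"]}

```bash
mkdir -p pics; ls
python3 - <<'E'
from rig import arm
import cv2,json,numpy as np
for n in("scene","top"):
    f=arm.grab_frame(n); cv2.imwrite(f"pics/{n}0.png",f["color"])
    print(n,f["K"],f["k1"],f["T"])
s=arm.get_state();print(s)
E
```

```text
pics
scene [[384.53144994   0.         256.68468099]
 [  0.         384.53144994 194.35270334]
 [  0.           0.           1.        ]] -0.060343881831183485 [[ 0.65794289 -0.58161895  0.47836236  0.1192588 ]
 [-0.75296954 -0.4978218   0.4303607  -0.39745032]
 [-0.01216673 -0.64334505 -0.76547967  0.77996009]
 [ 0.          0.          0.          1.        ]]
top [[441.29071756   0.         252.81012816]
 [  0.         441.29071756 191.84805837]
 [  0.           0.           1.        ]] -0.036939584586488265 [[ 0.00398731 -0.98331228  0.18188202  0.30697738]
 [-0.9999518  -0.00555263 -0.0080978   0.0015377 ]
 [ 0.00897259 -0.18184097 -0.98328702  1.29101591]
 [ 0.          0.          0.          1.        ]]
{'clock': 0.1, 'joint_positions': array([ 1.16592263e+00,  8.78638349e-02,  1.37205329e+00,  7.99900634e-06,
        1.68357439e+00, -1.03091553e-01]), 'dq': array([ 0.00037863, -0.00272947, -0.00276325,  0.00069348,  0.00179872,
        0.00261291]), 'tau': array([ 2.39565794e-03, -3.41249871e+01, -3.03300977e+01,  7.20298779e-02,
        3.04013863e-02, -8.28312932e-05]), 'eef_pos': array([0.16328371, 0.52471174, 0.20445592]), 'ee_rot': array([ 1.50318632e-01,  9.88637146e-01, -9.17973858e-04, -2.42401758e-04]), 'wrist_force': array([-0.63395681, -0.43530922, -1.00315809]), 'wrist_torque': array([ 0.00340973, -0.01192043,  0.0442334 ]), 'grip_force': 0.0, 'gripper_width': 0.0938356793117189}
```

View pics/top0.png

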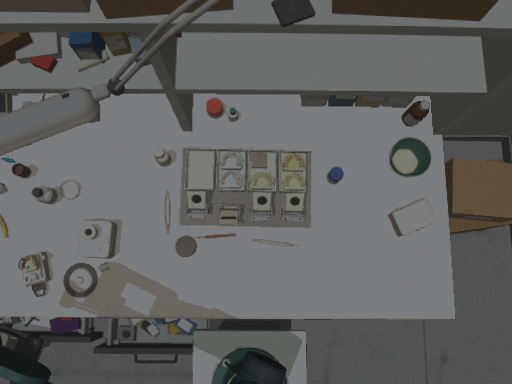

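View pics/scene0.png

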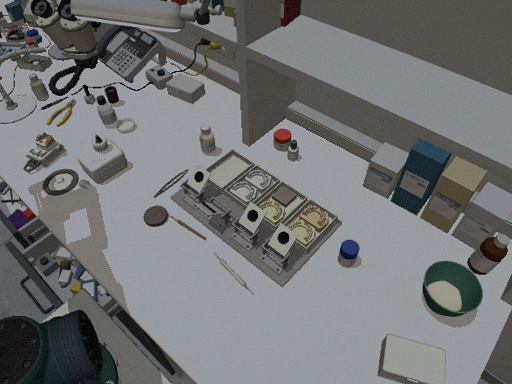

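```bash
cat > h.py <<'E'
import cv2,numpy as np
def ray(f,px):
    k=f["k1"];K=f["K"]
    d=np.array([(px[0]-K[0,2])/K[0,0],(px[1]-K[1,2])/K[1,1]]);u=d.copy()
    for _ in range(20): u=d/(1+k*(u@u))
    return np.array([*u,1.])
def onplane(f,px,z):
    T=f["T"];r=T[:3,:3]@ray(f,px);o=T[:3,3]
    return o+r*(z-o[2])/r[2]
def proj(f,P):
    T=f["T"];c=T[:3,:3].T@(np.asarray(P)-T[:3,3]);u=c[:2]/c[2];u=u*(1+f["k1"]*(u@u))
    return f["K"][:2,:2]@u+f["K"][:2,2]
E
python3 - <<'E'
from rig import arm
import cv2,numpy as np
from h import *
f=arm.grab_frame("top");im=f["color"]
c=im[135:240,165:330];cv2.imwrite("pics/topcrop.png",cv2.resize(c,None,fx=4.8,fy=4.8,interpolation=cv2.INTER_CUBIC))
# grey board + contents: non-bright-bench; fit rect
hsv=cv2.cvtColor(im,cv2.COLOR_BGR2HSV)
g=cv2.cvtColor(im,cv2.COLOR_BGR2GRAY)
print(g[160,145:160],g[215,160:190],g[222,180:312:12],g[200,300:320],im[218,240],im[230,240])
E
```

```text
[126 125 126 126 125 125 126 126 124 125 117  94  85 105 118] [126 126 125 125 118  97 109 124 119  88 104 126 125 124 126 125 124 125
 124 110  97  95  96  93  94  95  96  99 106 104] [ 99  94  94  92 107  86  88  89  91  93  93] [109 121 120  92  70  69  87  93  94  95  96 119 124 124 125 125 125 126
 125 126] [72 74 74] [127 125 123]
```

View pics/topcrop.png

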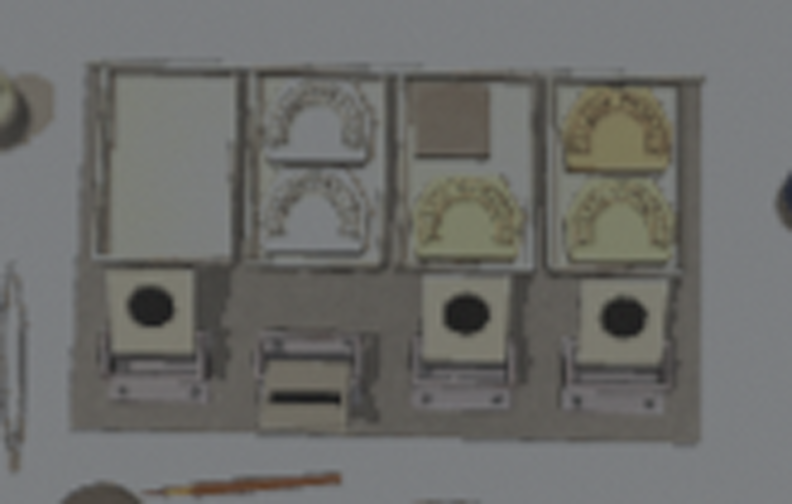

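Run:
```python
from rig import arm
import cv2,numpy as np
from h import *
f=arm.grab_frame("top");g=cv2.cvtColor(f["color"],cv2.COLOR_BGR2GRAY)
m=((g<111)*255).astype(np.uint8);m[:140]=0;m[235:]=0;m[:,:172]=0;m[:,325:]=0
m=cv2.morphologyEx(m,cv2.MORPH_CLOSE,np.ones((3,3)))
cs,_=cv2.findContours(m,cv2.RETR_EXTERNAL,cv2.CHAIN_APPROX_NONE);c=max(cs,key=cv2.contourArea)
P=np.array([onplane(f,p,.006)[:2] for p in c[:,0]],np.float32)
(cx,cy),(w,h),a=cv2.minAreaRect(P);print("rect",cx,cy,w,h,a)
yaw=np.radians(a if h>w else a-90);yaw=(yaw+np.pi/4)%(np.pi/2)-np.pi/4
R=np.array([[np.cos(yaw),-np.sin(yaw)],[np.sin(yaw),np.cos(yaw)]])
b=np.array([cx,cy]);print("yaw deg",np.degrees(yaw))
s=arm.grab_frame("scene")
# check with discs seen in both views (disc mid ~30mm along the tag -> x +19+, z .065)
for n,y in zip((1,2,3,4),(.138,.046,-.046,-.138)):
    hg=b+R@[-.075,y];sg=-1 if n==2 else 1
    p=[*(b+R@[-.075+sg*.0255,y]),.0675]
    r=[]
    for fr in(f,s):
        q=proj(fr,p);gg=cv2.cvtColor(fr["color"],cv2.COLOR_BGR2GRAY);x0,y0=(q-11).astype(int)
        w_=gg[y0:y0+23,x0:x0+23];mm=(w_<50).astype(np.uint8)
        k,l,st,ce=cv2.connectedComponentsWithStats(mm);i=1+np.argmax(st[1:,4]);r+=[q.round(1),(ce[i]+[x0,y0]).round(1)]
    print(n,"hinge",hg.round(4),"exp/seen",*r)
    # disc by top ray
    print("   disc by top", (R.T@(onplane(f,r[1],.0675)[:2]-b)).round(4),"want",(-.075+sg*.0255,y))
```

```text
rect 0.5619093775749207 0.012220799922943115 0.38892319798469543 0.23539355397224426 88.95573425292969
yaw deg -1.0442657470703107
1 hinge [0.4894 0.1516] exp/seen [196. 198.] [196.2 198.6] [199.7 176.6] [198.6 176.4]
   disc by top [-0.0513  0.1373] want (-0.0495, 0.138)
2 hinge [0.4878 0.0596] exp/seen [228.1 216.7] [228.5 217.5] [210.  207.5] [205.3 203.3]
   disc by top [-0.1026  0.0449] want (-0.10049999999999999, 0.046)
3 hinge [ 0.4861 -0.0324] exp/seen [261.4 199.5] [261.7 200.1] [253.3 215.4] [252.3 215.1]
   disc by top [-0.0512 -0.0468] want (-0.0495, -0.046)
4 hinge [ 0.4844 -0.1244] exp/seen [294.1 200.3] [294.5 200.9] [284.  237.5] [283.1 237.3]
   disc by top [-0.0513 -0.1391] want (-0.0495, -0.138)
```

{"api": "apply_moves", "payload": {
  "rows": [
    [0,0,0,-0.85],
    [0,0,0,-0.8],
    [0,0,0,-0.8],
    [0,0,0,-0.8],
    [-1,0,0,0],
    [-1,-0.5,0,0],
    [-1,-1,0,0],
    [-1,-1,0,0]
  ],
  "jaw": 1
}}

```text
clock: 1.05
eef_pos: [0.2431, 0.4731, 0.2051]
ee_rot: [0.009, 1.0, -0.0, -0.0]
wrist_force: [-0.2, 0.7, -0.9]
gripper_width: 0.0331
grip_force: 0.0
```

{"api": "apply_moves", "payload": {
  "rows": [
    [-1,-1,0,0],
    [-1,-1,0,0],
    [-1,-1,0,0],
    [-1,-1,0,0],
    [-1,-1,0,0],
    [-1,-1,0,0],
    [-1,-1,0,0],
    [-1,-1,0,0]
  ]
}}

```text
clock: 1.85
eef_pos: [0.4003, 0.3099, 0.2054]
ee_rot: [0.009, 1.0, 0.0, -0.0]
wrist_force: [1.8, 0.5, -0.6]
gripper_width: 0.0008
grip_force: 0.0
```

{"api": "apply_moves", "payload": {
  "rows": [
    [-1,-1,0,0],
    [-1,-1,0,0],
    [-1,-1,0,0],
    [-1,-1,0,0],
    [-1,-1,0,0],
    [-1,-1,0,0],
    [-0.9,-1,0,0],
    [-0.6,-0.9,0,0]
  ]
}}

```text
clock: 2.65
eef_pos: [0.5476, 0.1489, 0.205]
ee_rot: [0.009, 1.0, -0.0, -0.0]
wrist_force: [-0.1, 0.2, 0.5]
gripper_width: 0.0004
grip_force: 0.0
```

{"api": "apply_moves", "payload": {
  "rows": [
    [0,0,0,0],
    [0,0,0,0]
  ]
}}

```text
clock: 2.85
eef_pos: [0.5465, 0.1502, 0.2052]
ee_rot: [0.009, 1.0, 0.0, -0.0]
wrist_force: [-0.3, -0.5, 0.2]
gripper_width: 0.0007
grip_force: 0.0
```

Run:
```python
from rig import arm
import cv2,numpy as np
for n in("wrist","scene"):
    f=arm.grab_frame(n);im=f["color"]
    cv2.imwrite(f"pics/{n}1.png",im if n=="wrist" else cv2.resize(im[90:300,120:380],None,fx=2.8,fy=2.8))
```

```text
(no output)
```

View pics/scene1.png

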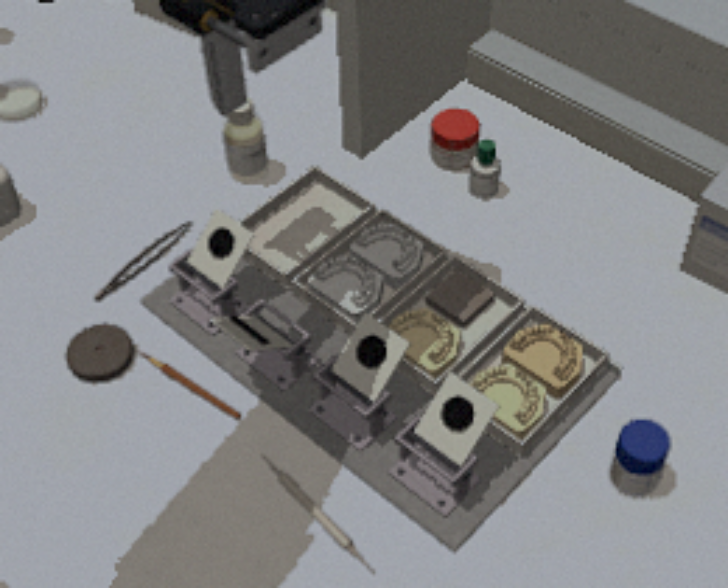

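{"api": "apply_moves", "payload": {
  "rows": [
    [-0.4,0,0,0],
    [0,0,1,0],
    [0,0,1,0],
    [0,0,1,0],
    [0,0,1,0],
    [0,0,0.7,0],
    [0,0,0.3,0],
    [0,0,0,0]
  ]
}}

```text
clock: 3.75
eef_pos: [0.5543, 0.1502, 0.1047]
ee_rot: [0.009, 1.0, -0.0, -0.001]
wrist_force: [-0.4, 0.3, 0.2]
gripper_width: 0.0004
grip_force: 0.0
```

Run:
```python
from rig import arm
import cv2,numpy as np
s=arm.get_state();print(s["eef_pos"],s["wrist_force"])
im=arm.grab_frame("scene")["color"]
cv2.imwrite("pics/scene2.png",cv2.resize(im[90:300,120:380],None,fx=2.8,fy=2.8))
```

```text
[0.55433633 0.15022494 0.10469323] [-0.35074768  0.33654886  0.21587454]
```

View pics/scene2.png

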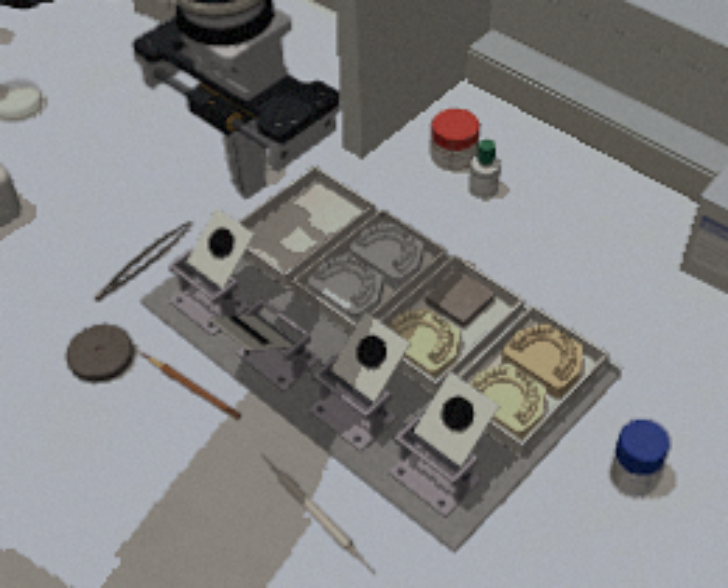

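{"api": "apply_moves", "payload": {
  "rows": [
    [0,0,0.8,0],
    [0,0,0.8,0],
    [0,0,0,0],
    [0.25,0,0,0],
    [0.25,0,0,0],
    [0.25,0,0,0],
    [0.25,0,0,0],
    [0.25,0,0,0]
  ]
}}

```text
clock: 4.6
eef_pos: [0.5295, 0.1505, 0.0741]
ee_rot: [0.009, 1.0, 0.0, 0.001]
wrist_force: [0.3, -0.2, 0.5]
gripper_width: 0.0
grip_force: 0.1
```

{"api": "apply_moves", "payload": {
  "rows": [
    [0.25,0,0,0],
    [0.25,0,0,0],
    [0.25,0,0,0],
    [0.25,0,0,0],
    [0.25,0,0,0],
    [0.25,0,0,0],
    [0.25,0,0,0],
    [0.25,0,0,0]
  ]
}}

```text
clock: 5.4
eef_pos: [0.4893, 0.1512, 0.0734]
ee_rot: [0.009, 1.0, 0.0, -0.0]
wrist_force: [-0.1, 0.3, -0.2]
gripper_width: 0.0006
grip_force: 0.0
```

{"api": "apply_moves", "payload": {
  "rows": [
    [0.25,0,0,0],
    [0.25,0,0,0],
    [0,0,0,0],
    [0,0,0,0]
  ]
}}

```text
clock: 5.8
eef_pos: [0.4798, 0.1514, 0.0736]
ee_rot: [0.009, 1.0, 0.0, 0.0]
wrist_force: [0.5, 0.0, 0.5]
gripper_width: 0.0005
grip_force: 0.0
```

Run:
```python
from rig import arm
import cv2,numpy as np
im=arm.grab_frame("scene")["color"]
cv2.imwrite("pics/scene3.png",cv2.resize(im[90:300,120:380],None,fx=2.8,fy=2.8))
```

```text
(no output)
```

View pics/scene3.png

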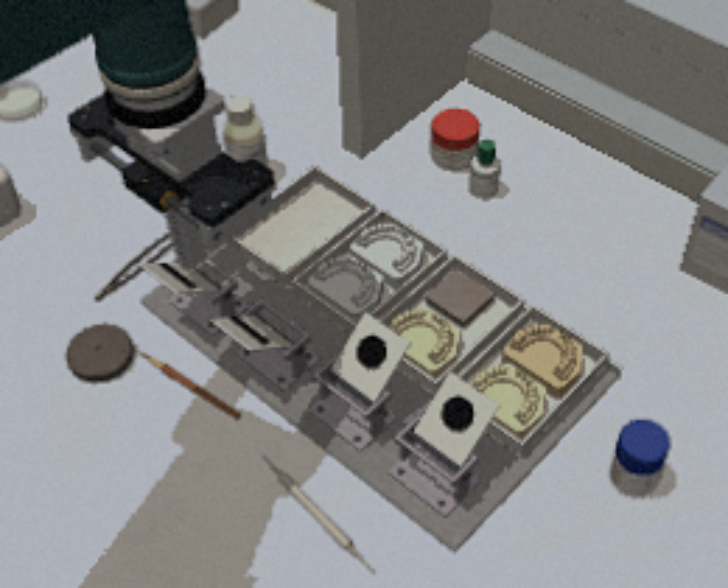

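{"api": "apply_moves", "payload": {
  "rows": [
    [0,0,-1,0],
    [0,0,-1,0],
    [0,0,-1,0],
    [0,0,-1,0],
    [-0.8,-1,0,0],
    [-1,-1,0,0],
    [-1,-1,0,0],
    [-0.9,-1,0,0]
  ]
}}

```text
clock: 6.65
eef_pos: [0.5533, 0.0692, 0.1535]
ee_rot: [0.009, 1.0, 0.0, 0.0]
wrist_force: [0.3, -0.2, -0.1]
gripper_width: 0.0003
grip_force: 0.0
```

{"api": "apply_moves", "payload": {
  "rows": [
    [0,-1,0,0],
    [0,-1,0,0],
    [0,-1,0,0],
    [0,-1,0,0],
    [0,-0.9,0,0],
    [0,-0.3,0,0],
    [0,0,0,0],
    [0,0,0,0]
  ]
}}

```text
clock: 7.45
eef_pos: [0.5505, -0.0334, 0.1534]
ee_rot: [0.009, 1.0, 0.0, -0.0]
wrist_force: [-0.0, 0.2, -0.3]
gripper_width: 0.0005
grip_force: 0.0
```

{"api": "apply_moves", "payload": {
  "rows": [
    [0,0,1,0],
    [0,0,1,0],
    [0,0,1,0],
    [0,0,0.7,0],
    [0,0,0.3,0],
    [0,0,0,0],
    [0.25,0,0,0],
    [0.25,0,0,0]
  ]
}}

```text
clock: 8.25
eef_pos: [0.5409, -0.0338, 0.0747]
ee_rot: [0.009, 1.0, -0.0, 0.001]
wrist_force: [-0.2, 0.4, 0.4]
gripper_width: 0.0006
grip_force: 0.2
```

{"api": "apply_moves", "payload": {
  "rows": [
    [0.25,0,0,0],
    [0.25,0,0,0],
    [0.25,0,0,0],
    [0.25,0,0,0],
    [0.25,0,0,0],
    [0.25,0,0,0],
    [0.25,0,0,0],
    [0.25,0,0,0]
  ]
}}

```text
clock: 9.05
eef_pos: [0.4999, -0.033, 0.0734]
ee_rot: [0.009, 1.0, 0.0, -0.0]
wrist_force: [0.2, 0.5, -0.9]
gripper_width: 0.0002
grip_force: 0.0
```

{"api": "apply_moves", "payload": {
  "rows": [
    [0.25,0,0,0],
    [0.25,0,0,0],
    [0.25,0,0,0],
    [0.25,0,0,0],
    [0.25,0,0,0],
    [0,0,0,0],
    [0,0,0,0]
  ]
}}

```text
clock: 9.75
eef_pos: [0.4754, -0.0326, 0.0736]
ee_rot: [0.009, 1.0, 0.0, 0.0]
wrist_force: [-0.0, 0.2, 0.1]
gripper_width: 0.0001
grip_force: 0.0
```

{"api": "apply_moves", "payload": {
  "rows": [
    [0,0,-1,0],
    [0,0,-1,0],
    [0,0,-1,0],
    [0,0,-1,0],
    [0.9,1,0,0],
    [1,1,0,0],
    [1,1,0,0],
    [0,1,0,0]
  ]
}}

```text
clock: 10.55
eef_pos: [0.4175, 0.0491, 0.1537]
ee_rot: [0.009, 1.0, 0.0, 0.0]
wrist_force: [0.4, -0.6, 0.4]
gripper_width: 0.0003
grip_force: 0.0
```

{"api": "apply_moves", "payload": {
  "rows": [
    [0,0.5,0,0],
    [0,0,0,0],
    [0,0,0,0]
  ]
}}

```text
clock: 10.85
eef_pos: [0.4194, 0.0581, 0.1534]
ee_rot: [0.009, 1.0, -0.0, -0.0]
wrist_force: [-0.9, -0.0, -0.4]
gripper_width: 0.0003
grip_force: 0.0
```

Run:
```python
from rig import arm
import cv2,numpy as np
im=arm.grab_frame("scene")["color"]
cv2.imwrite("pics/scene4.png",cv2.resize(im[90:300,120:380],None,fx=2.8,fy=2.8))
```

```text
(no output)
```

View pics/scene4.png

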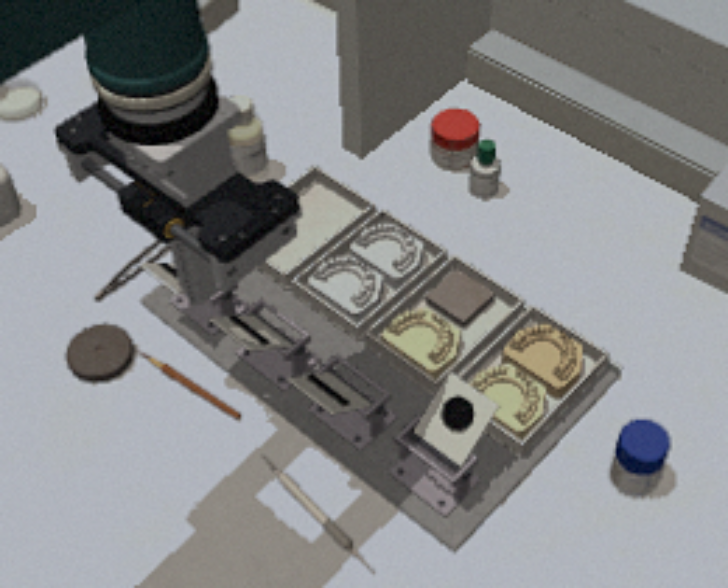

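Tag 3 now shows its bar (crop 330,385), tags 1 and 2 show bars, and tag 4 still shows its disc. Next I push tag 2 away.

{"api": "apply_moves", "payload": {
  "rows": [
    [0,0,1,0],
    [0,0,1,0],
    [0,0,1,0],
    [0,0,0.7,0],
    [0,0,0.3,0],
    [0,0,0,0],
    [-0.25,0,0,0],
    [-0.25,0,0,0]
  ]
}}

```text
clock: 11.7
eef_pos: [0.4303, 0.0581, 0.0746]
ee_rot: [0.009, 1.0, 0.0, 0.001]
wrist_force: [-0.5, -1.3, 0.1]
gripper_width: 0.0005
grip_force: 0.5
```

{"api": "apply_moves", "payload": {
  "rows": [
    [-0.25,0,0,0],
    [-0.25,0,0,0],
    [-0.25,0,0,0],
    [-0.25,0,0,0],
    [-0.25,0,0,0],
    [-0.25,0,0,0],
    [-0.25,0,0,0],
    [-0.25,0,0,0]
  ]
}}

```text
clock: 12.5
eef_pos: [0.4695, 0.0575, 0.0734]
ee_rot: [0.009, 1.0, 0.0, 0.0]
wrist_force: [-0.4, 1.3, -0.0]
gripper_width: 0.0002
grip_force: 0.0
```

{"api": "apply_moves", "payload": {
  "rows": [
    [-0.25,0,0,0],
    [-0.25,0,0,0],
    [-0.25,0,0,0],
    [-0.25,0,0,0],
    [-0.25,0,0,0],
    [0,0,0,0],
    [0,0,0,0]
  ]
}}

```text
clock: 13.2
eef_pos: [0.4941, 0.0571, 0.0734]
ee_rot: [0.009, 1.0, 0.0, -0.0]
wrist_force: [-0.6, 0.1, -0.2]
gripper_width: 0.0004
grip_force: 0.0
```

{"api": "apply_moves", "payload": {
  "rows": [
    [0.5,0,0,0],
    [0,0,-1,0],
    [0,0,-1,0],
    [0,0,-1,0],
    [0,0,-1,0],
    [0.5,0,-1,0],
    [1,0,-1,0],
    [1,0,0,0]
  ]
}}

```text
clock: 14.0
eef_pos: [0.4343, 0.0582, 0.1967]
ee_rot: [0.009, 1.0, 0.0, 0.003]
wrist_force: [0.2, -0.5, 0.4]
gripper_width: 0.0004
grip_force: 0.0
```

{"api": "apply_moves", "payload": {
  "rows": [
    [1,0.5,0,0],
    [1,1,0,0],
    [0.5,1,0,0],
    [0,1,0,0],
    [0,1,0,0],
    [0,1,0,0],
    [0,0,0,0],
    [0,0,0,0]
  ]
}}

```text
clock: 14.8
eef_pos: [0.3853, 0.1687, 0.1933]
ee_rot: [0.009, 1.0, -0.0, -0.0]
wrist_force: [0.0, -0.3, -1.2]
gripper_width: 0.0007
grip_force: 0.0
```

Run:
```python
from rig import arm
import cv2,numpy as np
a=arm.grab_frame("scene")["color"];b=arm.grab_frame("top")["color"]
a=cv2.resize(a[130:300,150:350],(600,510));b=cv2.resize(b[140:235,165:345],(190,100))
cv2.imwrite("pics/end.png",np.hstack([a,np.vstack([b,np.zeros((410,190,3),np.uint8)])]))
```

```text
(no output)
```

View pics/end.png

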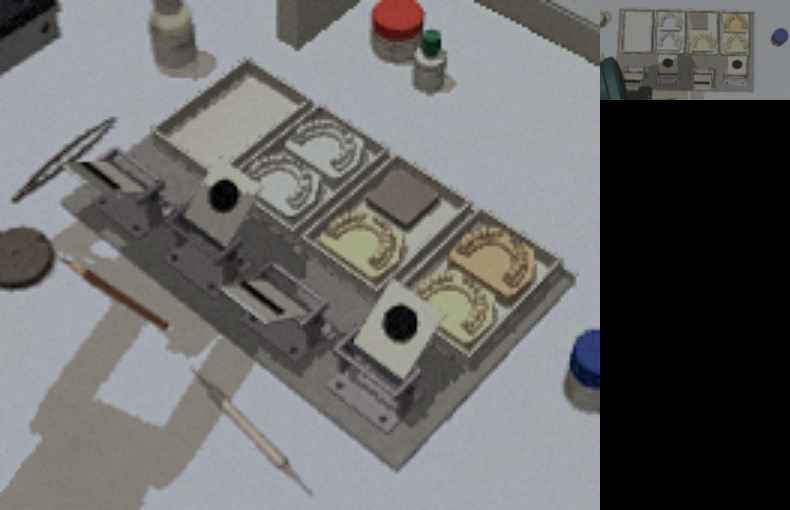

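The picture shows tag 1 with its bar (100,175), tag 2 with its disc (223,195), tag 3 with its bar (265,295) and tag 4 with its disc (400,323). All lie at their stops and the arm is clear.

```bash
python3 -c "
from rig import arm
print(arm.sign_off())"
```

```text
the job is handed in; nothing more can be done
None
```

The job is handed in: tags 2 and 4, in front of the two trays with complete cases, show the disc, and tags 1 and 3 show the bar; the last picture had all four at their stops and the arm clear, but the sign-off returned no verdict.

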